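# Index the sample changer by its click lever and load the vial

### The job

Click the sample changer's black thumb lever on, counting the clicks by feel (a press carries the carousel on only when the lever is let go), until the empty red pocket stands at the orange button; then stand the brown white-capped vial fully down in that pocket, upright, and let go. Press the lever with no more than about 15 N, never push the carousel round by hand, and leave the other vial, bottles and beaker where they are.

Things in the scene. Friction and masses are not known exactly. Their poses are not given: they have to be found in the camera images.
- sampler: White bench-top sample changer, fixed box 270 x 400 x 62 mm (x, y, z). Origin: centre of its underside; z up; its own -x side is the front, towards the robot. On its top: the vial carousel (axis at own x 0, y +75 mm) and beside it the black thumb lever (axis at x +30, y -120 mm).
- carousel: Turntable, 200 mm across, top face 78 mm above the bench, 10 pockets on a 75 mm radius, 36 degrees apart. Nine hold capped vials fixed in it (tops 144 mm above the bench), the tenth is the empty red one. Origin: on its vertical axis at bench height; z up. Only the lever may turn it: clockwise from above, a pocket per click; a spring detent holds it.
- pocket (a point): Centre of the inner floor of the empty red pocket, 82 mm above the bench. The pocket is a red cup, 31 mm wide inside, 37 mm outside; its rim is 26 mm above this floor. It turns with the carousel.
- flag: Orange round button, 17 mm wide, 10 mm high, on the sampler's top 118 mm from the carousel's axis: it marks today's loading station, one of the three front ones (two grey buttons mark the others). A pocket is at it when its centre lies 43 mm from the button, straight between it and the axis. The red pocket starts 2 to 4 steps of 36 degrees short of it, going clockwise. Origin: its underside.
- lever: Black thumb lever. Origin: on its vertical axis at bench height; its own x axis points along the arm to the thumb post, 85 mm out. At rest the arm leans 23 degrees towards the carousel from the sampler's own -x. It is pressed anticlockwise from above, away from the carousel (to the sampler's own -y); let go, a spring brings it back. Hard stop 0.80 rad from rest.
- thumb (a point): Centre of the top of the upright round thumb post at the end of the lever, 118 mm above the bench. The post is black, 14 mm thick, its orange cap (the top 8 mm) 16 mm; it stands free for 40 mm above the lever arm (arm top 78 mm above the bench).
- axle (a point): Top of the lever's axle, 82 mm above the bench. Feel at the post: free play at 1 N, of unknown length (0.03 to 0.45 rad, the same each stroke); a rise within 0.06 rad to about 6 N; 0.15 rad after the rise began it climbs to 8-10 N and drops back to 6 N: that drop is the click, 0.20-0.25 rad after the rise began. Pressed on, the next click comes 0.21 rad later.
- sector (a point): Middle of the black sector plate under the lever's swing, on the sampler's top, 62 mm above the bench. The carousel stands still while the lever is pressed; as the lever springs back it is carried on by as many pockets as there were clicks in that stroke. A stroke let go before its click does nothing. It never goes back.
- vial: The sample to load: brown (amber) glass vial with a white cap, loose, upright on the orange tray. Diameter 23 mm (cap 25 mm, the top 12 mm), 65 mm high, about 40 g. Origin: centre of its underside; z up along the vial.
- tray: Flat orange specimen tray, fixed, 200 x 160 x 18 mm, wall and floor 4 mm thick, on the bench to the right. Origin: centre of its underside. Vials stand on its floor, 4 mm above the bench.
- spare: Bystander: clear vial with a blue cap, same size as the sample, loose on the tray. Leave it.
- amber: Bystander: brown reagent bottle, 64 mm diameter, 130 mm high, to the left. Leave it.
- media: Bystander: large clear bottle with an orange cap, 90 mm diameter, 190 mm high, at the back right. Leave it.
- beaker: Bystander: small glass beaker, 60 mm wide, 70 mm high, to the left. Leave it.
Things that resemble listed ones, but are neither listed nor needed, are in the scene too. Leave any green or purple look-alike of the vial alone.

How it is judged (in metres and radians):
On the way, in this order (a step that is already met when the one before it is completed fails the run):
1. the empty red pocket has been clicked round to the orange button and rests there (horizontal distance between pocket and flag below 0.048 m and angular speed of carousel below 0.1 rad/s and horizontal distance between vial and pocket above 0.06 m), for 0.3 s.
2. the vial stands in the red pocket at the button (horizontal distance between pocket and flag below 0.048 m and horizontal distance between vial and pocket below 0.008 m and z of vial in the frame of pocket between -0.004 and 0.006 m and angle between vial's own z axis and vertical below 0.2 rad), for 0.2 s.
At the end, for the whole second after the job is handed in: The red pocket stands at the orange button (centres less than 48 mm apart, 43 mm when exact), carousel at rest; the vial stands released in the red pocket, within 8 mm of its centre, its underside at most 6 mm above the pocket floor, tilted less than 0.2 rad, at rest (all of step 2 and linear speed of vial below 0.02 m/s and angular speed of carousel below 0.1 rad/s); the robot touches nothing.
It fails at once if the lever is pressed with more than 18 N (contact force between the arm and lever above 18 N).
It fails at once if the robot pushes on the carousel with more than 3 N (contact force between the arm and carousel above 3 N).
It fails at once if the other vial, a bottle or the beaker is moved by more than 30 mm (distance of any of spare, amber, media, beaker from where it was at the start of the episode above 0.03 m).
It also fails if it takes over 72 s, if anything falls off the work surface, if the arm or the gripper's body presses on something with over 40 N, if the wrist force passes 120 N, or if a joint passes its speed limit or range.

### The arm

A 6-joint arm with a two-finger parallel gripper is mounted at the origin on the work surface. World frame = base frame: x ahead of the robot, y to its left, z up, the work surface at z = 0. Lengths are in mm, angles in rad, forces in N, time in s.
With the tool pointing down it reaches from about 275 to 725 mm from the base axis. Payload 15.9 kg.
Tool frame: the origin (TCP) lies at the very end of the fingers, on their centre line; the grasp point (between the pads) lies 19 mm behind it (manip.grasp_offset is the distance from the TCP to the grasp point, in mm); z points along the fingers, y is the line along which they close (so a half turn about z gives the same grasp; the last joint's range is limited). The gripper opens to 85 mm and grips with 20 to 120 N. Pads are 22 mm wide; open, the fingers measure 114 mm over their backs; the gripper's body (76 mm by 85 mm) begins 54 mm behind the grasp point. The pads swing forward as they close: fully open they stand 13 mm farther back than shut.
Start: joints at [-1.224, 0.213, -0.034, 1.323, 0, 1.571], TCP at [169.938, -470.219, 231.306] pointing down, gripper open.
Joint ranges: [-2.98, 2.98], [-0.74, 1.72], [-1.14, 1.35], [-2.1, 2.04], [-1.57, 1.44], [-3.14, 3.14]. Speed limits (rad/s): [1.89, 1.89, 2.39, 2.57, 3.14, 3.14].

### API

Orientations are given as a unit quaternion [x, y, z, w].
In Python, from plant import manip gives the robot as it stands.
- The arm moves only by the tool step_arm, never from a script. Its argument "plan" is text: rows parted by semicolons, each of 7 numbers parted by spaces: the shift along the world's x, y, z in units of 25 mm (1.0 is 25 mm), then the turn, a rotation vector about the world's x, y, z in degrees, then the closure, from -1 (fully open) to 1 (shut). A call has exactly 10 rows; each row shifts and turns the commanded pose from where the row before left it; what a row does not reach is not made up. A row lasts 1/12 s, in which the tool goes at most 41.7 mm and 7.16 degrees, less where a joint would pass 70% of its speed; a pose out of reach is approached as far as the arm can. A call is refused whole if a number of a shift passes 1 or a number of a turn 7.16, either way. A call with a gripper value outside its range is refused whole. The fingers move at their own pace and stop on an object; "force" is the grip in N (left out, the last holds). Time passes only in rows, so rows that do not move let the fingers close, or fill a call up. It gives the time, the measured TCP pose, the force, the opening and the grip force at its end, in the units of the state.
- manip.get_obs(): the state, without advancing time (a new reading comes with each control period).
- manip.capture(name): name is "scene" or "side" or "wrist"; returns a dict with "img" (400x640x3 uint8, red, green, blue), "depth" (400x640 float32, mm along the optical axis (not along the pixel's ray), 0 where there is no reading), "camera_matrix" (3x3 intrinsics, pixels), "dist" ([k1, k2, p1, p2, k3] as OpenCV has them; the pictures are not rectified), "origin" and "rotation" of the camera in the world; the wrist camera has in their place "tool_from_camera" (4x4, takes a point from camera to tool coordinates, whose origin is the TCP and whose axes are the flange's). Camera axes: x right, y up, looking along -z (the intrinsics and any distortion apply to the point x, -y, -z); pixel columns grow to the right and rows downward; lengths in mm; the calibration is good to about 2 mm. A picture is of the moment at which its call begins: read the wrist's pose just before it.
- manip.hand_in(): hands the job in; it is judged then, once.
The state is a dict: "time_s": time; "q": joint angles; "dq": joint speeds; "joint_torque": joint torques, N m; "tcp_pos": TCP position; "tool_rot": TCP orientation; "wrist_force": force on the tool from outside, world axes, zero at the start; "moment": the same for the moment, N m; "grip_width": opening from 0.0 (shut) to 1.0 (fully open); "finger_force": force on a finger pad.
Only numpy, scipy, OpenCV 4.12 (cv2) and the standard library are available. Lean on these libraries where they do the work, as an engineer would, in place of code of your own. Each camera call takes 0.05 s, during which the arm holds its last target. There are 200 camera calls.

## Working session

There is one attempt and no reset: what is moved stays moved. The work goes in short steps, Python scripts to look and compute and a tool call to move; the robot and the scene stay as the last step left them, time stands still between calls to the robot, and variables do not carry over. Pictures are saved under pics/ and viewed, at most 10 in all, crops included, and the job is handed in when it is done.

Besides the shell and the picture viewer there is one more tool, called after "Call:" in YAML: its name, and indented under it one key for each argument. step_arm: Moves the arm, as the interface text tells. Its arguments: {"type":"object","properties":{"plan":{"type":"string"},"force":{"type":"number"}},"required":["plan"]}

```bash
mkdir -p pics; ls; cat > h.py <<'E'
import numpy as np, cv2
from plant import manip
from scipy.spatial.transform import Rotation as R
def snap(n,f):
    s=manip.get_obs(); c=manip.capture(n)
    if 'origin' not in c:
        T=np.array(c['tool_from_camera']); Rt=R.from_quat(s['tool_rot']).as_matrix()
        c['rotation']=Rt@T[:3,:3]; c['origin']=Rt@T[:3,3]+np.array(s['tcp_pos'])
    np.savez('%s.npz'%f,**{k:np.array(v) for k,v in c.items()})
    cv2.imwrite('pics/%s.png'%f,c['img'][:,:,::-1]); return c
def load(f): return dict(np.load('%s.npz'%f))
def ray(c,u,v):
    p=cv2.undistortPoints(np.array([[[u,v]]],float),c['camera_matrix'],c['dist'])[0,0]
    return c['rotation']@np.array([p[0],-p[1],-1.])
def atz(c,u,v,z):
    d=ray(c,u,v); o=np.array(c['origin']); return o+d*(z-o[2])/d[2]
def bydepth(c,u,v):
    return np.array(c['origin'])+ray(c,u,v)*c['depth'][int(round(v)),int(round(u))]
E
python3 - <<'E'
from h import *
print(manip.get_obs())
for n in ('scene','side','wrist'):
    c=snap(n,n+'0'); print(n,c['origin'],c['camera_matrix'][0])
E
```

```text
pics
{'time_s': 0.0, 'q': array([-1.22403902e+00,  2.13354988e-01, -3.50423832e-02,  1.32349814e+00,
       -2.02219002e-05,  1.57079861e+00]), 'dq': array([-3.70118457e-04, -2.10228594e-03,  2.23348864e-03, -3.35269191e-05,
        2.03689827e-03, -1.42915201e-04]), 'joint_torque': array([ 1.34571073e-03, -6.86168146e+01,  4.87116516e+01,  1.79980957e-02,
        1.35515702e-04,  1.37667337e-05]), 'tcp_pos': array([ 169.80594696, -469.9292856 ,  230.82337778]), 'tool_rot': array([ 9.85007582e-01,  1.72510178e-01, -1.04771128e-04, -5.39609638e-04]), 'wrist_force': array([-1.08295874, -0.1096765 ,  0.13972806]), 'moment': array([0.01544745, 0.01005004, 0.0340833 ]), 'finger_force': 0.0, 'grip_width': 0.998596066990691}
scene [ 951.91322294 -476.48175078  934.21918991] [431.17397736   0.         317.04505342]
side [ 500.66503987 -707.88219822  999.97235525] [465.04203861   0.         318.8430265 ]
wrist [ 242.47704825 -443.95752004  373.41767545] [288.57237608   0.         317.78015411]
```

View pics/scene0.png

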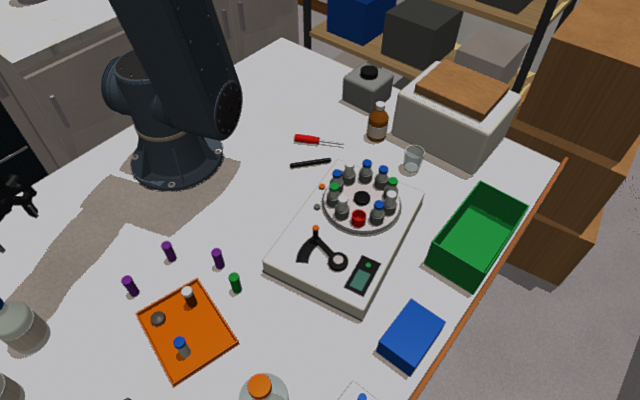

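View pics/side0.png

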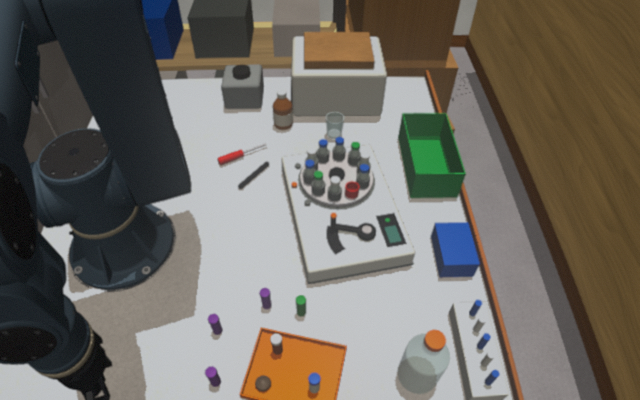

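Scene: the white-capped brown vial is at (187,292) on the orange tray. The others are the blue-capped spare (181,345), three purple and one green look-alike, and a dark knob at (158,318). The red pocket is at (358,217), the orange button at (322,186) and the thumb at (315,229). I'll enlarge these to confirm.

```bash
python3 - <<'E'
from h import *
a=cv2.imread('pics/side0.png'); b=cv2.imread('pics/scene0.png')
f=lambda im,x,y,w,h,k:cv2.resize(im[y:y+h,x:x+w],None,fx=k,fy=k,interpolation=cv2.INTER_CUBIC)
cv2.imwrite('pics/cropA.png',f(a,272,125,150,120,5))
top=np.hstack([f(b,300,150,110,130,3.6),f(b,130,270,110,130,3.6)])
cv2.imwrite('pics/cropB.png',top); print(top.shape)
E
```

```text
(468, 792, 3)
```

View pics/cropA.png

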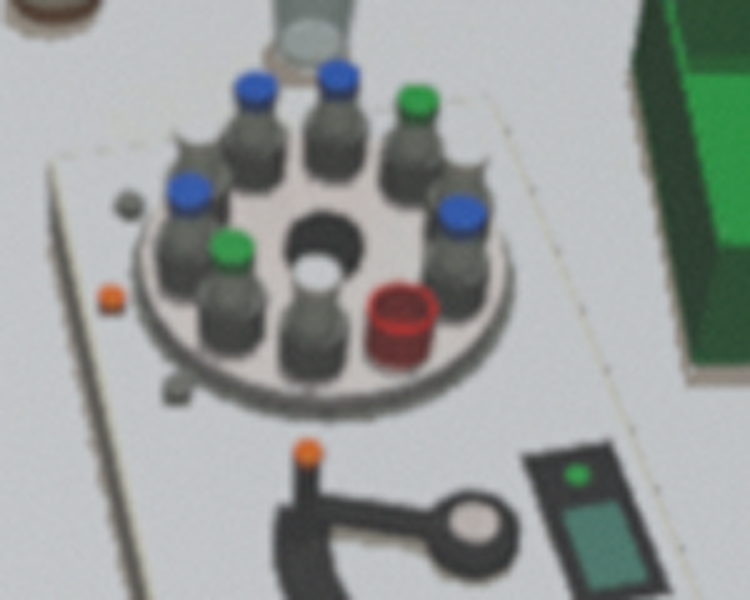

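View pics/cropB.png

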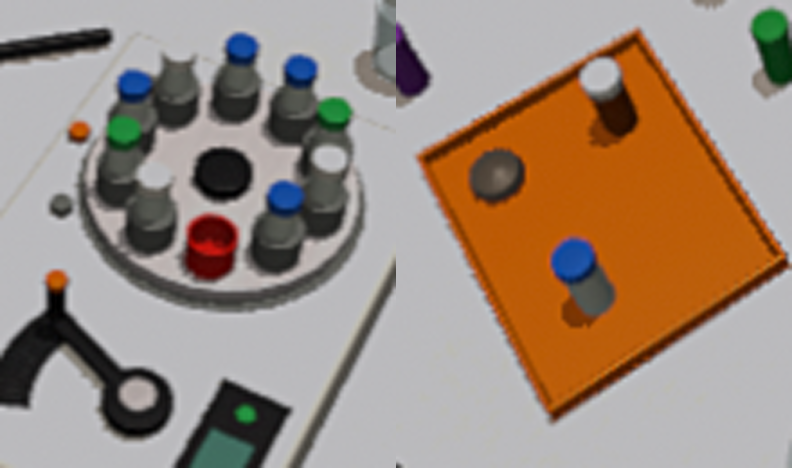

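Confirmed: the white-capped brown vial is at scene (187,290). The spare is at (179,340) and the round dark thing isn't a vial. In side pixels the red rim is at (352,186), the orange button (294,184), the thumb (333,214.5) and the axle (366,229).

```bash
python3 - <<'E'
from h import *
s=load('side0'); c=load('scene0')
P={'flag':(294,184,321.7,186,71),'rim':(352.2,186.2,358.5,215.2,108),'thumb':(333.2,214.4,315.5,227.2,118),'axle':(366.4,229,337.9,259,82),
'hub':(336.6,173.8,361.3,197.7,80),'g1':(297.4,165.8,None,None,70),'g2':(307,202.6,316.7,206.5,70),'vial':(277,337.5,186.5,290.1,69),'spare':(314,378.5,179,340.5,69)}
for k,(a,b,d,e,z) in P.items():
    print(k,atz(s,a,b,z).round(1), atz(c,d,e,z).round(1) if d else '')
E
```

```text
Traceback (most recent call last):
  File "h.py", line 16, in atz
    d=ray(c,u,v); o=np.array(c['origin']); return o+d*(z-o[2])/d[2]
  File "h.py", line 14, in ray
    return c['rotation']@np.array([p[0],-p[1],-1.])
           ~~~~~~~~~~~~~^~~~~~~~~~~~~~~~~~~~~~~~~~~
ValueError: matmul: Input operand 1 has a mismatch in its core dimension 0, with gufunc signature (n?,k),(k,m?)->(n?,m?) (size 3 is different from 4)
```

```bash
python3 - <<'E'
t=open('h.py').read()
t=t.replace("    return c['rotation']@","    M=np.array(c['rotation']); M=R.from_quat(M).as_matrix() if M.size==4 else M\n    return M@")
open('h.py','w').write(t)
E
cat > loc.py <<'E'
from h import *
s=load('side0'); c=load('scene0')
P={'flag':(294,184,321.7,186,71),'rim':(352.2,186.2,358.5,215.2,108),'thumb':(333.2,214.4,315.5,227.2,118),'axle':(366.4,229,337.9,259,82),
'hub':(336.6,173.8,361.3,197.7,80),'g1':(297.4,165.8,None,None,70),'g2':(307,202.6,316.7,206.5,70),'vial':(277,337.5,186.5,290.1,69),'spare':(314,378.5,179,340.5,69)}
for k,(a,b,d,e,z) in P.items():
    print(k,atz(s,a,b,z).round(1), atz(c,d,e,z).round(1) if d else '')
E
python3 loc.py
```

```text
flag [462.7 142.7  71. ] [463.8 142.   71. ]
rim [615.   99.1 108. ] [615.1  98.1 108. ]
thumb [561.   -1.8 118. ] [562.2  -3.3 118. ]
axle [643.7 -20.5  82. ] [644.3 -20.4  82. ]
hub [579.  170.7  80. ] [574.8 169.7  80. ]
g1 [471.3 212.7  70. ] 
g2 [497.4  77.2  70. ] [498.7  78.4  70. ]
vial [ 430.9 -296.    69. ] [ 428.4 -296.8   69. ]
spare [ 508.  -386.2   69. ] [ 508.3 -383.5   69. ]
```

The estimates agree with the given geometry, allowing for an assumed yaw of about 10.7°. The carousel axis is near (578,166), and the red pocket is 107° short of the button, so 3 clicks. I'll move the closed fingers to the carousel side of the post.

Call:
step_arm:
  plan: "0.8 1 0 0 0 3 1;0.8 1 0 0 0 3 1;0.8 1 0 0 0 3 1;0.8 1 0 0 0 3 1;0.8 1 0 0 0 3 1;0.8 1 0 0 0 3 1;0.8 1 0 0 0 3 1;0.8 1 0 0 0 3 1;0.8 1 0 0 0 3 1;0.8 1 0 0 0 3 1"
  force: 25

```text
time_s: 0.98
tcp_pos: [370.5, -218.7, 231.3]
tool_rot: [0.906, 0.423, -0.0, -0.0]
wrist_force: [-0.6, -0.8, -0.6]
grip_width: 0.005
finger_force: 0.0
```

Call:
step_arm:
  plan: "0.8 1 0 0 0 3 1;0.8 1 0 0 0 3 1;0.8 1 0 0 0 3 1;0.8 1 0 0 0 3 1;0.8 1 0 0 0 3 1;0.8 1 0 0 0 3 1;0.8 1 0 0 0 3 1;0.8 1 0 0 0 3 1;0.8 1 0 0 0 3 1;0.8 1 0 0 0 3 1"

```text
time_s: 1.82
tcp_pos: [570.6, 31.3, 231.1]
tool_rot: [0.766, 0.643, -0.0, -0.0]
wrist_force: [0.4, -0.0, 0.9]
grip_width: 0.003
finger_force: 0.0
```

Call:
step_arm:
  plan: "0 0 -0.7 0 0 0 1;0 0 -0.7 0 0 0 1;0 0 -0.7 0 0 0 1;0 0 -0.7 0 0 0 1;0 0 -0.7 0 0 0 1;0 0 -0.7 0 0 0 1;0 0 -0.7 0 0 0 1;0 0 -0.7 0 0 0 1;0 0 0 0 0 0 1;0 0 0 0 0 0 1"

```text
time_s: 2.65
tcp_pos: [569.3, 29.7, 90.9]
tool_rot: [0.767, 0.642, -0.001, -0.001]
wrist_force: [-0.2, -0.2, 0.0]
grip_width: -0.003
finger_force: 0.0
```

```bash
python3 - <<'E'
from h import *
a=snap('side','s1')['img'][:,:,::-1]; b=snap('scene','c1')['img'][:,:,::-1]
f=lambda im,x,y,w,h,k:cv2.resize(im[y:y+h,x:x+w],None,fx=k,fy=k,interpolation=cv2.INTER_CUBIC)
cv2.imwrite('pics/cropC.png',np.hstack([f(a,282,130,110,130,3.6),f(b,290,150,110,130,3.6)]))
for i in range(3): print(manip.get_obs()['wrist_force'])
E
```

```text
[0.04769917 0.06226974 1.05013533]
[0.04769917 0.06226974 1.05013533]
[0.04769917 0.06226974 1.05013533]
```

View pics/cropC.png

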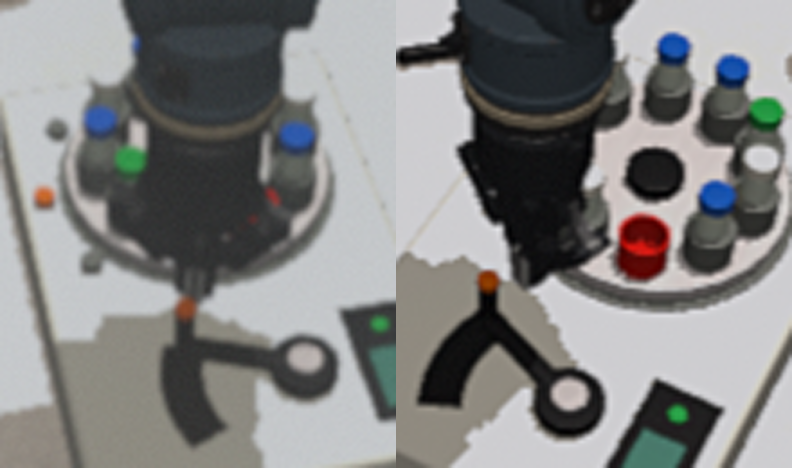

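Fingers sit just behind the post and the lever is unmoved. Now a slow press along the arc, feeling the force.

Call:
step_arm:
  plan: "-0.03 -0.09 0 0 0 0 1;-0.03 -0.09 0 0 0 0 1;-0.03 -0.09 0 0 0 0 1;-0.03 -0.09 0 0 0 0 1;-0.03 -0.09 0 0 0 0 1;-0.03 -0.09 0 0 0 0 1;0 0 0 0 0 0 1;0 0 0 0 0 0 1;0 0 0 0 0 0 1;0 0 0 0 0 0 1"

```text
time_s: 3.58
tcp_pos: [565.5, 16.4, 91.3]
tool_rot: [0.767, 0.642, 0.0, 0.0]
wrist_force: [0.2, 1.6, 0.2]
grip_width: 0.003
finger_force: 0.3
```

Call:
step_arm:
  plan: "-0.013 -0.033 0 0 0 0.6 1;-0.013 -0.033 0 0 0 0.6 1;-0.013 -0.033 0 0 0 0.6 1;-0.013 -0.033 0 0 0 0.6 1;-0.013 -0.033 0 0 0 0.6 1;0 0 0 0 0 0 1;0 0 0 0 0 0 1;0 0 0 0 0 0 1;0 0 0 0 0 0 1;0 0 0 0 0 0 1"

```text
time_s: 4.42
tcp_pos: [563.8, 12.2, 91.3]
tool_rot: [0.75, 0.662, -0.0, -0.0]
wrist_force: [-0.6, 0.2, -0.3]
grip_width: 0.004
finger_force: 0.4
```

Call:
step_arm:
  plan: "-0.012 -0.033 0 0 0 0.6 1;-0.012 -0.033 0 0 0 0.6 1;-0.012 -0.033 0 0 0 0.6 1;-0.012 -0.033 0 0 0 0.6 1;-0.012 -0.033 0 0 0 0.6 1;0 0 0 0 0 0 1;0 0 0 0 0 0 1;0 0 0 0 0 0 1;0 0 0 0 0 0 1;0 0 0 0 0 0 1"

```text
time_s: 5.25
tcp_pos: [562.3, 8.0, 91.3]
tool_rot: [0.732, 0.681, -0.0, -0.0]
wrist_force: [-0.4, 0.8, -0.4]
grip_width: 0.0
finger_force: 0.4
```

Call:
step_arm:
  plan: "-0.01 -0.034 0 0 0 0.6 1;-0.01 -0.034 0 0 0 0.6 1;-0.01 -0.034 0 0 0 0.6 1;-0.01 -0.034 0 0 0 0.6 1;-0.01 -0.034 0 0 0 0.6 1;0 0 0 0 0 0 1;0 0 0 0 0 0 1;0 0 0 0 0 0 1;0 0 0 0 0 0 1;0 0 0 0 0 0 1"

```text
time_s: 6.08
tcp_pos: [561.1, 3.8, 91.3]
tool_rot: [0.714, 0.7, 0.0, 0.0]
wrist_force: [-0.5, 1.9, -1.2]
grip_width: 0.001
finger_force: 0.4
```

Call:
step_arm:
  plan: "-0.009 -0.034 0 0 0 0.6 1;-0.009 -0.034 0 0 0 0.6 1;-0.009 -0.034 0 0 0 0.6 1;-0.009 -0.034 0 0 0 0.6 1;-0.009 -0.034 0 0 0 0.6 1;0 0 0 0 0 0 1;0 0 0 0 0 0 1;0 0 0 0 0 0 1;0 0 0 0 0 0 1;0 0 0 0 0 0 1"

```text
time_s: 6.92
tcp_pos: [559.9, -0.4, 91.3]
tool_rot: [0.695, 0.719, -0.0, -0.0]
wrist_force: [-0.6, 1.7, -0.2]
grip_width: 0.001
finger_force: 0.4
```

Call:
step_arm:
  plan: "-0.007 -0.034 0 0 0 0.6 1;-0.007 -0.034 0 0 0 0.6 1;-0.007 -0.034 0 0 0 0.6 1;-0.007 -0.034 0 0 0 0.6 1;-0.007 -0.034 0 0 0 0.6 1;0 0 0 0 0 0 1;0 0 0 0 0 0 1;0 0 0 0 0 0 1;0 0 0 0 0 0 1;0 0 0 0 0 0 1"

```text
time_s: 7.75
tcp_pos: [559.1, -4.7, 91.3]
tool_rot: [0.676, 0.737, 0.0, 0.0]
wrist_force: [-0.1, 1.6, -0.0]
grip_width: 0.0
finger_force: 0.9
```

Call:
step_arm:
  plan: "-0.006 -0.034 0 0 0 0.6 1;-0.006 -0.034 0 0 0 0.6 1;-0.006 -0.034 0 0 0 0.6 1;-0.006 -0.034 0 0 0 0.6 1;-0.006 -0.034 0 0 0 0.6 1;0 0 0 0 0 0 1;0 0 0 0 0 0 1;0 0 0 0 0 0 1;0 0 0 0 0 0 1;0 0 0 0 0 0 1"

```text
time_s: 8.58
tcp_pos: [558.4, -8.7, 91.3]
tool_rot: [0.657, 0.754, 0.0, -0.0]
wrist_force: [-0.2, 6.3, 0.4]
grip_width: -0.002
finger_force: 3.1
```

Call:
step_arm:
  plan: "-0.004 -0.035 0 0 0 0.6 1;-0.004 -0.035 0 0 0 0.6 1;-0.004 -0.035 0 0 0 0.6 1;-0.004 -0.035 0 0 0 0.6 1;-0.004 -0.035 0 0 0 0.6 1;0 0 0 0 0 0 1;0 0 0 0 0 0 1;0 0 0 0 0 0 1;0 0 0 0 0 0 1;0 0 0 0 0 0 1"

```text
time_s: 9.42
tcp_pos: [557.9, -13.0, 91.3]
tool_rot: [0.637, 0.771, 0.0, -0.0]
wrist_force: [0.1, 6.9, 0.1]
grip_width: 0.0
finger_force: 3.1
```

Rise began at about φ=0.24 rad. The click is expected at about 0.44–0.49.

Call:
step_arm:
  plan: "-0.001 -0.035 0 0 0 0.6 1;-0.001 -0.035 0 0 0 0.6 1;-0.001 -0.035 0 0 0 0.6 1;-0.001 -0.035 0 0 0 0.6 1;-0.001 -0.035 0 0 0 0.6 1;0 0 0 0 0 0 1;0 0 0 0 0 0 1;0 0 0 0 0 0 1;0 0 0 0 0 0 1;0 0 0 0 0 0 1"

```text
time_s: 10.25
tcp_pos: [557.6, -17.3, 91.3]
tool_rot: [0.616, 0.788, 0.0, -0.0]
wrist_force: [-0.9, 7.1, 1.0]
grip_width: 0.002
finger_force: 3.7
```

Call:
step_arm:
  plan: "0 -0.035 0 0 0 0.6 1;0 -0.035 0 0 0 0.6 1;0 -0.035 0 0 0 0.6 1;0 0 0 0 0 0 1;0 0 0 0 0 0 1;0 0 0 0 0 0 1;0 0 0 0 0 0 1;0 0 0 0 0 0 1;0 0 0 0 0 0 1;0 0 0 0 0 0 1"

```text
time_s: 11.08
tcp_pos: [557.6, -19.7, 91.3]
tool_rot: [0.604, 0.797, 0.0, -0.0]
wrist_force: [-1.4, 8.6, 0.9]
grip_width: 0.0
finger_force: 4.4
```

Call:
step_arm:
  plan: "0 -0.035 0 0 0 0.6 1;0 -0.035 0 0 0 0.6 1;0 -0.035 0 0 0 0.6 1;0 0 0 0 0 0 1;0 0 0 0 0 0 1;0 0 0 0 0 0 1;0 0 0 0 0 0 1;0 0 0 0 0 0 1;0 0 0 0 0 0 1;0 0 0 0 0 0 1"

```text
time_s: 11.92
tcp_pos: [557.7, -22.8, 91.3]
tool_rot: [0.591, 0.807, 0.0, -0.0]
wrist_force: [-0.1, 4.3, 0.3]
grip_width: 0.001
finger_force: 2.5
```

Call:
step_arm:
  plan: "0 -0.035 0 0 0 0.6 1;0 -0.035 0 0 0 0.6 1;0 -0.035 0 0 0 0.6 1;0 0 0 0 0 0 1;0 0 0 0 0 0 1;0 0 0 0 0 0 1;0 0 0 0 0 0 1;0 0 0 0 0 0 1;0 0 0 0 0 0 1;0 0 0 0 0 0 1"

```text
time_s: 12.75
tcp_pos: [557.7, -25.2, 91.3]
tool_rot: [0.578, 0.816, 0.0, -0.0]
wrist_force: [-0.6, 6.7, 0.0]
grip_width: -0.001
finger_force: 3.2
```

Click felt at y≈-21 (8.6 → 4.3–6.7 N). Letting go, then checking the carousel.

Call:
step_arm:
  plan: "0.035 0.22 0 0 0 -2.94 1;0.035 0.22 0 0 0 -2.94 1;0.035 0.22 0 0 0 -2.94 1;0.035 0.22 0 0 0 -2.94 1;0.035 0.22 0 0 0 -2.94 1;0.035 0.22 0 0 0 -2.94 1;0.035 0.22 0 0 0 -2.94 1;0.035 0.22 0 0 0 -2.94 1;0.035 0.22 0 0 0 -2.94 1;0.035 0.22 0 0 0 -2.94 1"

```text
time_s: 13.58
tcp_pos: [566.5, 29.2, 91.3]
tool_rot: [0.767, 0.641, -0.0, 0.0]
wrist_force: [-0.2, -0.7, 0.4]
grip_width: 0.003
finger_force: 0.0
```

```bash
cat >> h.py <<'E'
def red(f):
    c=snap('scene',f); h=cv2.cvtColor(c['img'],cv2.COLOR_RGB2HSV)
    m=((h[...,0]<5)|(h[...,0]>174))&(h[...,1]>150)&(h[...,2]>70); m[:165]=0; m[240:]=0; m[:,:315]=0; m[:,410:]=0
    v,u=np.nonzero(m)
    if len(u)<8: return len(u)
    p=atz(c,u.mean(),v.mean()-2,100); d=p-[578.3,166,0]
    return len(u),u.mean().round(1),v.mean().round(1),p.round(1),'angle',np.degrees(np.arctan2(d[1],d[0])).round(1)
E
python3 -c "
from h import *
print(red('c2'),manip.get_obs()['time_s'])"
```

```text
(72, np.float64(344.2), np.float64(208.3), array([567.2, 103.9, 100. ]), 'angle', np.float64(-100.2)) 13.6333
```

One step done (−61° → about −97°). Second stroke, stopping at y≈−26.

Call:
step_arm:
  plan: "-0.02 -0.17 0 0 0 1.5 1;-0.02 -0.17 0 0 0 1.5 1;-0.02 -0.17 0 0 0 1.5 1;-0.02 -0.17 0 0 0 1.5 1;-0.02 -0.17 0 0 0 1.5 1;-0.02 -0.13 0 0 0 1.5 1;-0.02 -0.1 0 0 0 1.5 1;-0.02 -0.1 0 0 0 1.5 1;-0.02 -0.1 0 0 0 1.5 1;-0.02 -0.1 0 0 0 1.5 1"

```text
time_s: 14.47
tcp_pos: [561.3, -5.6, 91.3]
tool_rot: [0.675, 0.738, -0.0, 0.0]
wrist_force: [0.4, 3.2, -0.1]
grip_width: 0.003
finger_force: 1.5
```

Call:
step_arm:
  plan: "-0.014 -0.11 0 0 0 1.5 1;-0.014 -0.11 0 0 0 1.5 1;-0.014 -0.11 0 0 0 1.5 1;-0.014 -0.11 0 0 0 1.5 1;-0.014 -0.11 0 0 0 1.5 1;-0.014 -0.11 0 0 0 1.5 1;-0.014 -0.11 0 0 0 1.5 1;-0.014 -0.11 0 0 0 1.5 1;-0.014 -0.06 0 0 0 1.5 1;0 0 0 0 0 1.5 1"

```text
time_s: 15.3
tcp_pos: [558.4, -28.5, 91.3]
tool_rot: [0.573, 0.819, 0.001, -0.0]
wrist_force: [0.3, 6.1, -0.5]
grip_width: 0.001
finger_force: 3.1
```

Past the click (6 N again) and well short of the next one. Letting go.

Call:
step_arm:
  plan: "0.035 0.24 0 0 0 -3 1;0.035 0.24 0 0 0 -3 1;0.035 0.24 0 0 0 -3 1;0.035 0.24 0 0 0 -3 1;0.035 0.24 0 0 0 -3 1;0.035 0.24 0 0 0 -3 1;0.035 0.24 0 0 0 -3 1;0.035 0.24 0 0 0 -3 1;0.035 0.24 0 0 0 -3 1;0 0.15 0 0 0 -3 1"

```text
time_s: 16.13
tcp_pos: [566.3, 29.1, 91.3]
tool_rot: [0.767, 0.642, -0.0, 0.0]
wrist_force: [0.1, 0.0, -1.1]
grip_width: -0.002
finger_force: 0.0
```

```bash
python3 -c "
from h import *
print(red('c3'),manip.get_obs()['time_s'])
a=cv2.imread('pics/c3.png');cv2.imwrite('pics/cropD.png',cv2.resize(a[150:270,290:410],None,fx=5,fy=5,interpolation=2))"
```

```text
0 16.1833
```

View pics/cropD.png

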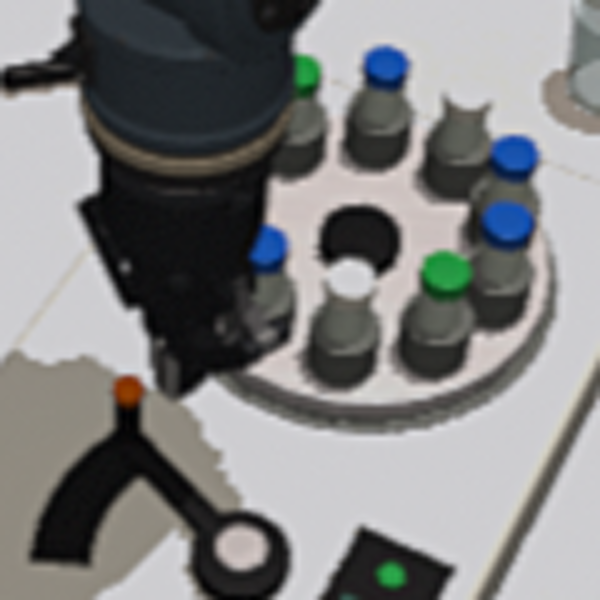

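The order (red hidden, then blue, white now where red started, then green) shows exactly two steps so far. Third stroke.

Call:
step_arm:
  plan: "-0.02 -0.17 0 0 0 1.5 1;-0.02 -0.17 0 0 0 1.5 1;-0.02 -0.17 0 0 0 1.5 1;-0.02 -0.17 0 0 0 1.5 1;-0.02 -0.17 0 0 0 1.5 1;-0.02 -0.13 0 0 0 1.5 1;-0.02 -0.1 0 0 0 1.5 1;-0.02 -0.1 0 0 0 1.5 1;-0.02 -0.1 0 0 0 1.5 1;-0.02 -0.1 0 0 0 1.5 1"

```text
time_s: 17.02
tcp_pos: [561.0, -5.9, 91.3]
tool_rot: [0.675, 0.738, -0.0, -0.0]
wrist_force: [-0.4, 3.9, -0.1]
grip_width: 0.001
finger_force: 1.7
```

Call:
step_arm:
  plan: "-0.014 -0.11 0 0 0 1.5 1;-0.014 -0.11 0 0 0 1.5 1;-0.014 -0.11 0 0 0 1.5 1;-0.014 -0.11 0 0 0 1.5 1;-0.014 -0.11 0 0 0 1.5 1;-0.014 -0.11 0 0 0 1.5 1;-0.014 -0.11 0 0 0 1.5 1;-0.014 -0.11 0 0 0 1.5 1;-0.014 -0.06 0 0 0 1.5 1;0 0 0 0 0 1.5 1"

```text
time_s: 17.85
tcp_pos: [558.1, -28.8, 91.3]
tool_rot: [0.573, 0.82, 0.001, -0.0]
wrist_force: [-0.9, 6.9, -0.1]
grip_width: 0.003
finger_force: 3.1
```

Call:
step_arm:
  plan: "0.035 0.24 0 0 0 -3 1;0.035 0.24 0 0 0 -3 1;0.035 0.24 0 0 0 -3 1;0.035 0.24 0 0 0 -3 1;0.035 0.24 0 0 0 -3 1;0.035 0.24 0 0 0 -3 1;0.035 0.24 0 0 0 -3 1;0.035 0.24 0 0 0 -3 1;0.035 0.24 0 0 0 -3 1;0 0.15 0 0 0 -3 1"

```text
time_s: 18.68
tcp_pos: [566.1, 28.8, 91.4]
tool_rot: [0.767, 0.642, -0.0, 0.0]
wrist_force: [0.5, -0.4, 0.3]
grip_width: -0.001
finger_force: 0.0
```

Call:
step_arm:
  plan: "0 0 1 0 0 0 1;0 0 1 0 0 0 1;0 0 1 0 0 0 1;0 0 1 0 0 0 1;0 0 1 0 0 0 1;-0.5 -1 0 0 0 0 1;-0.5 -1 0 0 0 0 1;-0.5 -1 0 0 0 0 1;-0.5 -1 0 0 0 0 1;-0.5 -1 0 0 0 0 0.1"

```text
time_s: 19.52
tcp_pos: [502.5, -97.6, 216.4]
tool_rot: [0.766, 0.643, -0.0, 0.0]
wrist_force: [1.0, -0.7, -0.2]
grip_width: 0.125
finger_force: 0.0
```

```bash
python3 -c "
from h import *
print(red('c4'),manip.get_obs()['time_s'])
snap('side','s4')
f=lambda n,x,y:cv2.resize(cv2.imread('pics/%s.png'%n)[y:y+120,x:x+100],None,fx=4,fy=4,interpolation=2)
cv2.imwrite('pics/cropE.png',np.hstack([f('s4',282,130),f('c4',300,150)]))"
```

```text
(75, np.float64(338.3), np.float64(182.1), array([500.7, 165.9, 100. ]), 'angle', np.float64(-179.9)) 19.5667
```

View pics/cropE.png

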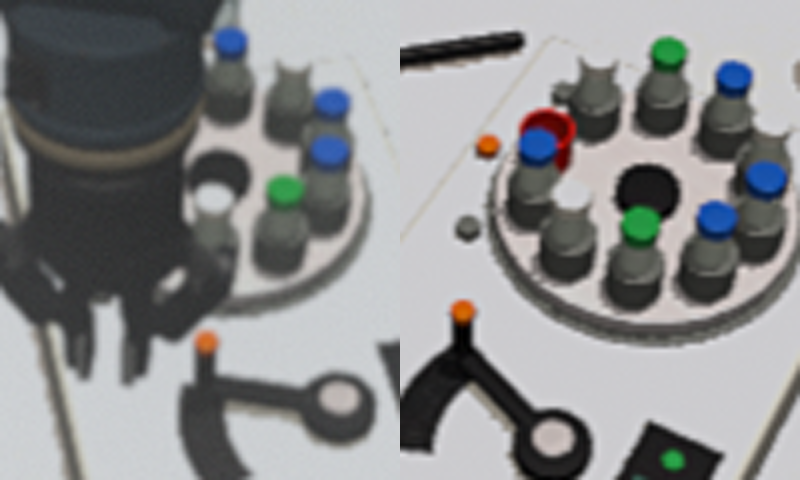

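The red pocket stands at the orange button after 3 clicks: rim at crop (548,132) beside the button at (488,145). Next, over to the vial.

Call:
step_arm:
  plan: "-0.29 -0.8 0 0 0 0 -0.2;-0.29 -0.8 0 0 0 0 -0.2;-0.29 -0.8 0 0 0 0 -0.2;-0.29 -0.8 0 0 0 0 -0.2;-0.29 -0.8 0 0 0 0 -0.2;-0.29 -0.8 0 0 0 0 -0.2;-0.29 -0.8 0 0 0 0 -0.2;-0.29 -0.8 0 0 0 0 -0.2;-0.29 -0.8 0 0 0 0 -0.2;-0.29 -0.8 0 0 0 0 -0.2"

```text
time_s: 20.45
tcp_pos: [430.6, -297.1, 216.3]
tool_rot: [0.766, 0.643, -0.0, 0.0]
wrist_force: [0.1, 0.3, 0.3]
grip_width: 0.602
finger_force: 0.0
```

```bash
python3 - <<'E'
from h import *
print(manip.get_obs()['tcp_pos'])
c=load('scene0')
print('green',atz(c,234.5,276,69),'purple',atz(c,217,252,69), atz(c,168,245,69))
snap('wrist','w5');w=load('w5')
pts=cv2.projectPoints  # project expected vial top
M=w['rotation'];p=M.T@(np.array([429.7,-296.4,69])-w['origin']);
print(cv2.projectPoints(np.array([[p[0],-p[1],-p[2]]]),np.zeros(3),np.zeros(3),w['camera_matrix'],w['dist'])[0])
s=snap('side','s5')
# red rim in side view
h=cv2.cvtColor(s['img'],cv2.COLOR_RGB2HSV)
m=((h[...,0]<5)|(h[...,0]>174))&(h[...,1]>120)&(h[...,2]>60); m[:150]=0;m[215:]=0;m[:,285:]&=True;m[:,:285]=0;m[:,390:]=0
v,u=np.nonzero(m);print(len(u),u.min(),u.max(),v.min(),v.max())
f=lambda n,x,y,ww,hh,k:cv2.resize(cv2.imread('pics/%s.png'%n)[y:y+hh,x:x+ww],None,fx=k,fy=k,interpolation=2)
cv2.imwrite('pics/cropF.png',np.hstack([f('s5',285,150,50,60,7),f('w5',220,0,280,262,1.6)]))
E
```

```text
[ 430.56826167 -297.124313    216.3428376 ]
green [ 484.93334575 -202.02833482   69.        ] purple [ 404.49738195 -183.17154585   69.        ] [ 297.33026869 -246.18139417   69.        ]
[[[316.23078652 186.09703011]]]
95 307 315 167 182Traceback (most recent call last):
  File "<stdin>", line 15, in <module>
    return _nx.concatenate(arrs, 1, dtype=dtype, casting=casting)
           ~~~~~~~~~~~~~~~^^^^^^^^^^^^^^^^^^^^^^^^^^^^^^^^^^^^^^^
ValueError: all the input array dimensions except for the concatenation axis must match exactly, but along dimension 0, the array at index 0 has size 420 and the array at index 1 has size 419
```

```bash
python3 - <<'E'
from h import *
f=lambda n,x,y,ww,hh,k:cv2.resize(cv2.imread('pics/%s.png'%n)[y:y+hh,x:x+ww],(int(ww*k),420),interpolation=2)
cv2.imwrite('pics/cropF.png',np.hstack([f('s5',285,150,50,60,7),f('w5',230,100,170,168,2.5)]))
E
```

```text
(no output)
```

View pics/cropF.png

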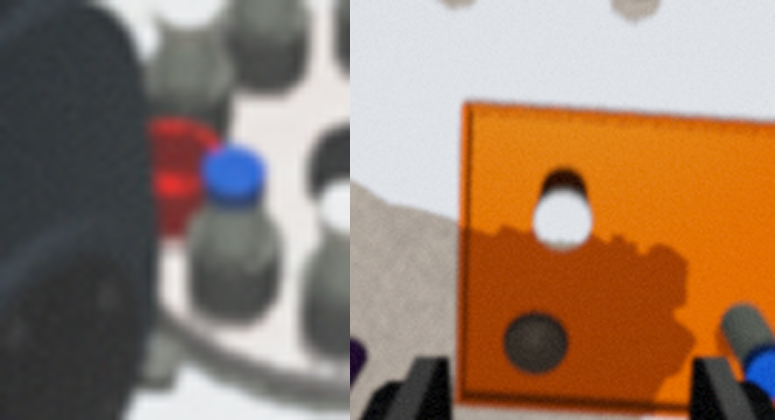

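```bash
python3 - <<'E'
from h import *
w=load('w5'); print('vial wrist',atz(w,314.8,187.2,69), 'depth',w['depth'][187,315])
c=load('c4'); s=load('s5')
def pr(c,P):
    M=np.array(c['rotation']); M=R.from_quat(M).as_matrix() if M.size==4 else M
    p=(np.atleast_2d(P)-c['origin'])@M
    return cv2.projectPoints(p*[1,-1,-1],np.zeros(3),np.zeros(3),c['camera_matrix'],c['dist'])[0][:,0]
t=np.linspace(0,2*np.pi,60)
P=np.c_[504.8+18.5*np.cos(t),151+18.5*np.sin(t),108+0*t]
for n,cc,x,y,k in (('c4',c,300,150,4),('s5',s,285,150,7)):
    q=pr(cc,P); print(n,'crop L,T,R,B',((q.min(0)-[x,y])*k+k/2).round(0),((q.max(0)-[x,y])*k+k/2).round(0))
E
```

```text
vial wrist [ 428.03019413 -297.30947824   69.        ] depth 299.0767
c4 crop L,T,R,B [119. 109.] [175. 151.]
s5 crop L,T,R,B [126. 124.] [224. 194.]
```

Vial is at (428.9,−297). Descending over it and gripping.

Call:
step_arm:
  plan: "-0.07 0 -0.8 0 0 0 -0.2;0 0 -0.8 0 0 0 -0.2;0 0 -0.8 0 0 0 -0.2;0 0 -0.8 0 0 0 -0.2;0 0 -0.8 0 0 0 -0.2;0 0 -0.8 0 0 0 -0.2;0 0 -0.8 0 0 0 -0.2;0 0 -0.8 0 0 0 -0.2;0 0 -0.5 0 0 0 -0.2;0 0 -0.35 0 0 0 -0.2"

```text
time_s: 21.38
tcp_pos: [428.9, -295.2, 33.7]
tool_rot: [0.766, 0.643, -0.0, -0.001]
wrist_force: [-0.0, 1.1, 0.7]
grip_width: 0.6
finger_force: 0.0
```

Call:
step_arm:
  plan: "0 0 0 0 0 0 1;0 0 0 0 0 0 1;0 0 0 0 0 0 1;0 0 0 0 0 0 1;0 0 0 0 0 0 1;0 0 0 0 0 0 1;0 0 0 0 0 0 1;0 0 0 0 0 0 1;0 0 0 0 0 0 1;0 0 0 0 0 0 1"
  force: 30

```text
time_s: 22.22
tcp_pos: [429.4, -296.3, 35.5]
tool_rot: [0.767, 0.642, 0.0, 0.0]
wrist_force: [-0.1, -1.2, 6.9]
grip_width: 0.279
finger_force: 29.7
```

Call:
step_arm:
  plan: "0 0 0.5 0 0 0 1;0 0 1 0 0 0 1;0 0 1 0 0 0 1;0 0 1 0 0 0 1;0 0 1 0 0 0 1;0 0 1 0 0 0 1;0 0 1 0 0 0 1;0.1 1 0 0 0 0 1;0.1 1 0 0 0 0 1;0.1 1 0 0 0 0 1"

```text
time_s: 23.05
tcp_pos: [436.6, -220.5, 197.7]
tool_rot: [0.767, 0.642, 0.0, 0.0]
wrist_force: [-0.3, -0.6, -0.7]
grip_width: 0.282
finger_force: 29.6
```

Call:
step_arm:
  plan: "0.2 1 0 0 0 2.15 1;0.2 1 0 0 0 2.15 1;0.2 1 0 0 0 2.15 1;0.2 1 0 0 0 2.15 1;0.2 1 0 0 0 2.15 1;0.2 1 0 0 0 2.15 1;0.2 1 0 0 0 2.15 1;0.2 1 0 0 0 2.15 1;0.2 1 0 0 0 2.15 1;0.2 1 0 0 0 2.15 1"

```text
time_s: 23.88
tcp_pos: [486.6, 30.2, 197.5]
tool_rot: [0.633, 0.774, -0.0, -0.0]
wrist_force: [-0.3, 0.2, -1.0]
grip_width: 0.276
finger_force: 29.6
```

```bash
python3 - <<'E'
from h import *
o=manip.get_obs();print(o['tcp_pos'],o['grip_width'],o['finger_force'])
snap('wrist','w6'); snap('side','s6')
f=lambda n,x,y,ww,hh,k:cv2.resize(cv2.imread('pics/%s.png'%n)[y:y+hh,x:x+ww],(int(ww*k),int(hh*k)),interpolation=2)
a=f('w6',0,0,640,400,.78);b=f('s6',250,110,120,125,2.5)
print(a.shape,b.shape);b=cv2.resize(b,(300,312))
cv2.imwrite('pics/cropG.png',np.hstack([a,b]))
E
```

```text
[486.56992777  30.16916809 197.49591935] 0.2759687769510009 29.565918445587158
(312, 499, 3) (312, 300, 3)
```

View pics/cropG.png

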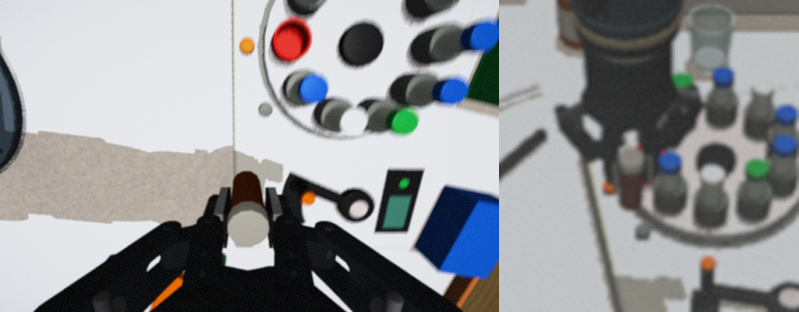

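The vial is held upright (cap at (247,225)). The red rim in the wrist view is centred at crop (292,39.5), which is px (374,50.6).

```bash
python3 - <<'E'
from h import *
w=load('w6'); print(atz(w,292/.78,39.5/.78,108), 'flag',atz(w,247/.78,46/.78,72))
d=w['img'][20:80,340:410].astype(int); m=(d[...,0]>90)&(d[...,1]<60)&(d[...,2]<60); v,u=np.nonzero(m); print(u.min()+340,u.max()+340,v.min()+20,v.max()+20)
print(atz(w,(u.min()+u.max())/2+340,(v.min()+v.max())/2+20,104))
E
```

```text
[504.1209318  153.92141989 108.        ] flag [462.76098138 145.32053368  72.        ]
349 397 26 78
[503.91704319 153.66087777 104.        ]
```

Call:
step_arm:
  plan: "0.144 0.97 0 0 0 0 1;0.144 0.97 0 0 0 0 1;0.144 0.97 0 0 0 0 1;0.144 0.97 0 0 0 0 1;0.144 0.97 0 0 0 0 1;0 0 -0.4 0 0 0 1;0 0 -0.4 0 0 0 1;0 0 -0.4 0 0 0 1;0 0 -0.4 0 0 0 1;0 0 -0.2 0 0 0 1"

```text
time_s: 24.82
tcp_pos: [503.9, 149.0, 150.8]
tool_rot: [0.634, 0.773, -0.001, -0.0]
wrist_force: [-0.7, -0.3, 0.2]
grip_width: 0.277
finger_force: 29.6
```

```bash
python3 - <<'E'
from h import *
o=manip.get_obs();print(o['tcp_pos'],o['wrist_force'])
snap('wrist','w7'); snap('scene','c7')
f=lambda n,x,y,ww,hh,k:cv2.resize(cv2.imread('pics/%s.png'%n)[y:y+hh,x:x+ww],(int(ww*k),int(hh*k)),interpolation=2)
cv2.imwrite('pics/cropH.png',np.hstack([f('w7',230,150,180,220,2.2),f('c7',300,130,88,110,4.4)]))
E
```

```text
[503.88762733 149.03650041 150.80050816] [-0.70414394 -0.27211611  0.24507491]
```

View pics/cropH.png

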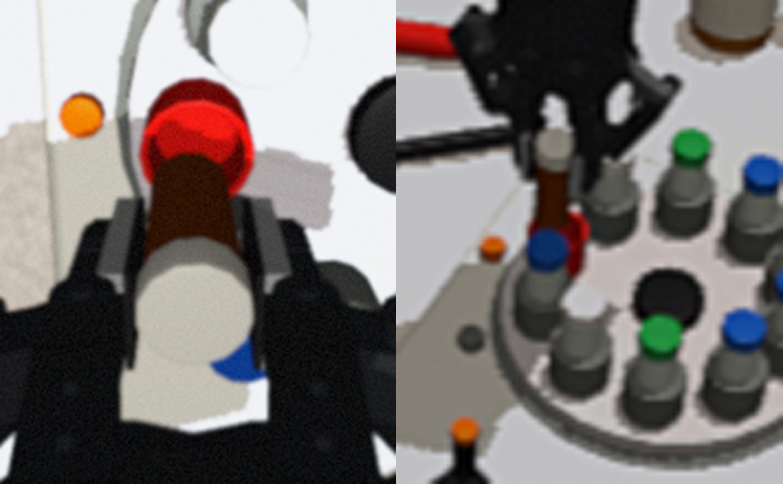

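```bash
python3 - <<'E'
from h import *
w=load('w7')
def pr(c,P):
    M=np.array(c['rotation']); p=(np.atleast_2d(P)-c['origin'])@M
    return ((cv2.projectPoints(p*[1,-1,-1],np.zeros(3),np.zeros(3),c['camera_matrix'],c['dist'])[0][:,0]-[230,150])*2.2).round(0)
t=np.linspace(0,2*np.pi,72)
C=lambda x,y,z,r:np.c_[x+r*np.cos(t),y+r*np.sin(t),z+0*t]
for n,P in (('bottom',C(503.9,149,119,11.5)),('cap',C(503.9,149,184,12.5)),('rim',C(504.7,151.3,108,18.5))):
    q=pr(w,P);print(n,q.min(0),q.max(0))
print(atz(w,230+197.5/2.2,150+149/2.2,108), 'flag',atz(w,230+82/2.2,150+114/2.2,72))
E
```

```text
bottom [152. 143.] [229. 214.]
cap [127. 255.] [251. 362.]
rim [136. 103.] [254. 212.]
[504.78465225 154.73014819 108.        ] flag [463.45468819 146.27407858  72.        ]
```

Call:
step_arm:
  plan: "0 0 0 0 0 0 1;0 0 0 0 0 0 1;0 0 0 0 0 0 1;0 0 0 0 0 0 1;0 0 0 0 0 0 1;0 0 0 0 0 0 1;0 0 0 0 0 0 1;0 0 0 0 0 0 1;0 0 0 0 0 0 1;0 0 0 0 0 0 1"

```text
time_s: 25.75
tcp_pos: [504.7, 150.2, 152.6]
tool_rot: [0.634, 0.774, 0.0, -0.0]
wrist_force: [-0.1, -0.0, -0.3]
grip_width: 0.279
finger_force: 29.6
```

```bash
python3 - <<'E'
from h import *
print(manip.get_obs()['tcp_pos'])
snap('wrist','w8'); snap('scene','c8'); snap('side','s8'); w=load('w8')
h=cv2.cvtColor(w['img'],cv2.COLOR_RGB2HSV)[:280]
red=(((h[...,0]<6)|(h[...,0]>174))&(h[...,1]>200)&(h[...,2]>60))
org=(h[...,0]>8)&(h[...,0]<20)&(h[...,1]>200)&(h[...,2]>180)
brown=(h[...,0]<15)&(h[...,1]>120)&(h[...,2]<=100)
sub=lambda m,x0,x1,y0,y1:[(a.min(),a.max(),round(a.mean(),1)) for a in (np.nonzero(m[y0:y1,x0:x1])[1]+x0,np.nonzero(m[y0:y1,x0:x1])[0]+y0)]
print('red',sub(red,285,360,170,250)); o=sub(org,240,290,180,225); print('org',o,atz(w,o[0][2],o[1][2],72))
for v in range(212,262,6): print(v,''.join('R' if red[v,u] else 'b' if brown[v,u] else '.' for u in range(285,355)))
print('col',[tuple(w['img'][v,318]) for v in range(188,232,2)])
# body left/right edges: axis at rows
E
```

```text
[504.66476715 150.16159381 152.56139134]
red [(np.int64(293), np.int64(342), np.float64(318.2)), (np.int64(188), np.int64(238), np.float64(209.5))]
org [(np.int64(257), np.int64(274), np.float64(265.5)), (np.int64(195), np.int64(211), np.float64(203.0))] [462.91515753 145.52465318  72.        ]
212 ..........RRRRRRRRRRRRRRRRRRRRRRRRRRRRRRRRRRRRRRRRRRRRRR..............
218 .........RRRRRRRRRRRRRRRRRRRRRRRRRRRRRRRRRRRRRRRRRRRRRRRRR............
224 .........RRRRRRRRRbbbbbbbbbbbbbbbbbbbbbb.bbRRRRRRRRRRRRRR.............
230 ...........RRRbbbbbbbbbbbbbbbbbbbbbbbbbbbbbbbbbbRRRRRRR...............
236 ...............bbbbbbbbbbbbbbbbbbbbbbbbbbbbbbbbbRRR...................
242 ..............bbbbbbbbbbbbbbbbbbbbbbbbbbbbbbbbbbbb....................
248 .............bbbbbbbbbbbbbbbbbbbbbbbbbbbbbbbbbbbbbb...................
254 ............bbbbbbbbbbbbbbbbbbbbbbbbbbbbbbbbbbbbbbbb..................
260 ..........bbbbbbbbbbb..........................bbbbbb.................
col [(np.uint8(106), np.uint8(6), np.uint8(6)), (np.uint8(109), np.uint8(11), np.uint8(8)), (np.uint8(108), np.uint8(5), np.uint8(0)), (np.uint8(108), np.uint8(8), np.uint8(3)), (np.uint8(180), np.uint8(32), np.uint8(25)), (np.uint8(241), np.uint8(47), np.uint8(37)), (np.uint8(242), np.uint8(19), np.uint8(14)), (np.uint8(242), np.uint8(23), np.uint8(15)), (np.uint8(244), np.uint8(28), np.uint8(26)), (np.uint8(242), np.uint8(29), np.uint8(20)), (np.uint8(241), np.uint8(30), np.uint8(26)), (np.uint8(203), np.uint8(18), np.uint8(12)), (np.uint8(181), np.uint8(16), np.uint8(10)), (np.uint8(179), np.uint8(18), np.uint8(10)), (np.uint8(179), np.uint8(11), np.uint8(8)), (np.uint8(163), np.uint8(15), np.uint8(8)), (np.uint8(65), np.uint8(11), np.uint8(0)), (np.uint8(48), np.uint8(15), np.uint8(0)), (np.uint8(50), np.uint8(20), np.uint8(4)), (np.uint8(48), np.uint8(17), np.uint8(0)), (np.uint8(44), np.uint8(10), np.uint8(0)), (np.uint8(49), np.uint8(19), np.uint8(6))]
```

```bash
python3 - <<'E'
from h import *
w=load('w8'); tx=R.from_quat(manip.get_obs()['tool_rot']).as_matrix()[:,0]; print(tx)
b=atz(w,318,219.5,121); r=atz(w,318,196,108); print('bot',b-11.5*tx,'rim',r-18.5*tx)
print('rim lr',atz(w,293.5,218,108),atz(w,342.5,218,108)); print('bot lr',atz(w,299.5,232,121),atz(w,333,232,121))
# scene & side: brown extents of the vial + red
for n,x0,x1,y0,y1 in (('c8',315,350,150,200),('s8',295,325,140,200)):
    c=load(n);h=cv2.cvtColor(c['img'],cv2.COLOR_RGB2HSV)
    red=((h[...,0]<6)|(h[...,0]>174))&(h[...,1]>140)&(h[...,2]>60); br=(h[...,0]<20)&(h[...,1]>80)&(h[...,2]<110)
    print(n,x0)
    for v in range(y0,y1,2): print(v,''.join('R' if red[v,u] else 'b' if br[v,u] else '.' for u in range(x0,x1)))
E
```

```text
[-1.97188661e-01  9.80365560e-01 -2.96239152e-05]
bot [506.09057535 147.38991175 121.00034068] rim [505.10225198 152.25027561 108.00054804]
rim lr [487.96335671 151.40922097 108.        ] [521.2679331  158.15169548 108.        ]
bot lr [493.67960822 147.65256521 121.        ] [515.2032414  152.01102974 121.        ]
c8 315
150 ...................................
152 ...................................
154 ...................................
156 ...................................
158 ...................................
160 ...................................
162 ...................................
164 ...................................
166 .................b.................
168 .................bbbbbbbb..........
170 ..................bbbbbbb..........
172 ..................bbbbbbb..........
174 ..................bbbbbbb..........
176 ..................bbbbbbb..........
178 ..................bbbbbbR..b.......
180 ................RbbbbbbbbRRRR......
182 ...............R......RRRRRRRb.....
184 ........................RRRR.......
186 .........................RRb.......
188 .....bbbb..
[... 581 characters left out ...]

160 ............bbbbb.............
162 ............bbbbbb............
164 ............bbbbbb............
166 .............bbbb.............
168 ...........bbbbb.bbbb.........
170 ..........bbbbbbbbbRR.........
172 .........b.bbbbbbb............
174 .........bbRRRRRRR............
176 .........bRRRRRRRR............
178 .........bb.bbRbbbb...........
180 .........bbb.bbRbb............
182 ...........bbbbbb.............
184 ..............................
186 ..............................
188 ..............................
190 ..............................
192 ..............................
194 ..............................
196 ..............................
198 ..............................
```

```bash
python3 - <<'E'
from h import *
def pr(c,P):
    M=R.from_quat(c['rotation']).as_matrix(); p=(np.atleast_2d(P)-c['origin'])@M
    return cv2.projectPoints(p*[1,-1,-1],np.zeros(3),np.zeros(3),c['camera_matrix'],c['dist'])[0][:,0].round(1)
t=np.linspace(0,2*np.pi,72)
C=lambda x,y,z,r:np.c_[x+r*np.cos(t),y+r*np.sin(t),z+0*t]
for n in ('c8','s8'):
    c=load(n)
    for k,P in (('body@135',C(504.7,150.2,135,11.5)),('bottom',C(504.7,150.2,121,11.5)),('rim',C(504.8,151,108,18.5)),('rim+2y',C(504.8,153,108,18.5))):
        q=pr(c,P);print(n,k,q.min(0),q.max(0))
E
```

```text
c8 body@135 [331.9 171.7] [340.9 178.2]
c8 bottom [331.8 175.4] [340.6 181.9]
c8 rim [329.2 176.8] [343.3 187.2]
c8 rim+2y [329.6 176.4] [343.8 186.7]
s8 body@135 [305.  162.1] [313.8 168.3]
s8 bottom [305.1 165.8] [313.8 172.1]
s8 rim [302.5 167.2] [316.4 177.2]
s8 rim+2y [302.5 166.6] [316.4 176.6]
```

Outside cameras say the pocket is +0.8 mm in y from the vial, the wrist camera +4.9 mm. I'll take about +2 mm (4 mm clearance) and lower while watching the side force.

Call:
step_arm:
  plan: "0 0.08 0 0 0 0 1;0 0 -0.15 0 0 0 1;0 0 -0.15 0 0 0 1;0 0 -0.15 0 0 0 1;0 0 -0.15 0 0 0 1;0 0 -0.15 0 0 0 1;0 0 -0.15 0 0 0 1;0 0 0 0 0 0 1;0 0 0 0 0 0 1;0 0 0 0 0 0 1"

```text
time_s: 26.73
tcp_pos: [504.7, 152.2, 130.2]
tool_rot: [0.634, 0.774, 0.0, 0.0]
wrist_force: [-0.5, -0.6, 0.3]
grip_width: 0.278
finger_force: 29.6
```

Call:
step_arm:
  plan: "0 0 -0.1 0 0 0 1;0 0 -0.1 0 0 0 1;0 0 -0.1 0 0 0 1;0 0 -0.1 0 0 0 1;0 0 -0.1 0 0 0 1;0 0 0 0 0 0 1;0 0 0 0 0 0 1;0 0 0 0 0 0 1;0 0 0 0 0 0 1;0 0 0 0 0 0 1"

```text
time_s: 27.57
tcp_pos: [504.7, 152.2, 117.7]
tool_rot: [0.634, 0.774, 0.0, 0.0]
wrist_force: [-0.4, -0.5, -1.3]
grip_width: 0.283
finger_force: 29.6
```

Call:
step_arm:
  plan: "0 0 -0.05 0 0 0 1;0 0 -0.04 0 0 0 1;0 0 -0.03 0 0 0 1;0 0 0 0 0 0 1;0 0 0 0 0 0 1;0 0 0 0 0 0 1;0 0 0 0 0 0 1;0 0 0 0 0 0 1;0 0 0 0 0 0 1;0 0 0 0 0 0 1"

```text
time_s: 28.4
tcp_pos: [504.6, 152.2, 114.6]
tool_rot: [0.634, 0.774, -0.0, -0.0]
wrist_force: [-0.3, -0.3, -1.1]
grip_width: 0.28
finger_force: 29.6
```

Call:
step_arm:
  plan: "0 0 -0.02 0 0 0 1;0 0 0 0 0 0 0.35;0 0 0 0 0 0 0.3;0 0 0 0 0 0 0.25;0 0 0 0 0 0 0.2;0 0 0 0 0 0 0.1;0 0 0 0 0 0 0;0 0 0 0 0 0 0;0 0 0 0 0 0 0;0 0 0 0 0 0 0"

```text
time_s: 29.23
tcp_pos: [504.6, 152.2, 114.1]
tool_rot: [0.634, 0.774, 0.0, -0.0]
wrist_force: [-0.3, -0.1, -0.1]
grip_width: 0.501
finger_force: 0.0
```

Call:
step_arm:
  plan: "0 0 0.2 0 0 0 0;0 0 0.3 0 0 0 0;0 0 0.5 0 0 0 0;0 0 0.8 0 0 0 0;0 0 0.8 0 0 0 0;0 0 0.8 0 0 0 0;0 0 0.8 0 0 0 0;0 0 0.8 0 0 0 0;-0.5 -0.5 0 0 0 0 0;-0.5 -0.5 0 0 0 0 0"

```text
time_s: 30.07
tcp_pos: [480.2, 127.4, 240.7]
tool_rot: [0.633, 0.774, 0.001, 0.001]
wrist_force: [0.3, -1.0, 0.4]
grip_width: 0.498
finger_force: 0.0
```

Call:
step_arm:
  plan: "-0.5 -1 0 0 0 0 0;-0.5 -1 0 0 0 0 0;-0.5 -1 0 0 0 0 0;-0.5 -1 0 0 0 0 0;0 -1 0 0 0 0 0;0 -1 0 0 0 0 0;0 -1 0 0 0 0 0;0 -1 0 0 0 0 0;0 0 0 0 0 0 0;0 0 0 0 0 0 0"

```text
time_s: 30.9
tcp_pos: [429.6, -73.7, 239.7]
tool_rot: [0.634, 0.773, 0.0, 0.0]
wrist_force: [-0.5, 0.9, 1.1]
grip_width: 0.501
finger_force: 0.0
```

```bash
python3 - <<'E'
from h import *
snap('scene','c9'); snap('side','s9'); print(manip.get_obs()['wrist_force'])
f=lambda n,x,y,ww,hh,k:cv2.resize(cv2.imread('pics/%s.png'%n)[y:y+hh,x:x+ww],(int(ww*k),int(hh*k)),interpolation=2)
cv2.imwrite('pics/cropI.png',np.hstack([f('s9',275,130,90,100,4.4),f('c9',305,140,90,100,4.4)]))
E
```

```text
[ 1.41010576  0.52960296 -0.0187247 ]
```

View pics/cropI.png

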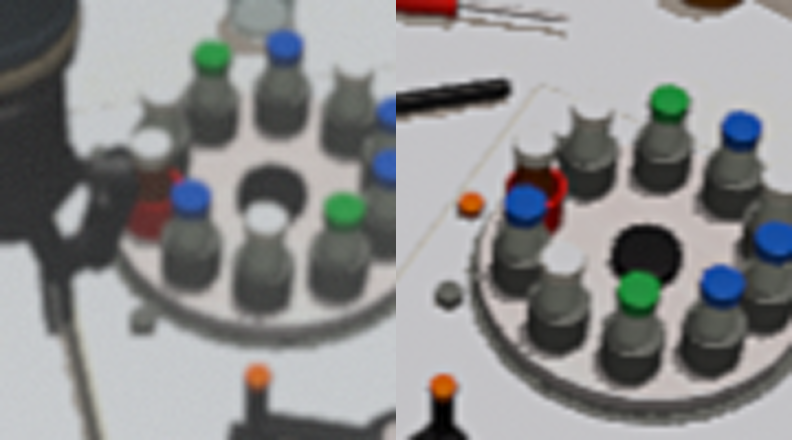

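The vial stands upright in the red cup at the orange button, with its cap level with the neighbouring vials. The gripper is clear of everything.

```bash
python3 -c "
from plant import manip
print(manip.hand_in())"
```

```text
the job is handed in; nothing more can be done
None
```

The job is handed in, though no verdict came back: three felt clicks brought the red pocket to the orange button, and the last pictures show the brown vial upright, fully down and released in it; I viewed 11 pictures, one over the limit of 10.

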